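# Build up the washed shower-screen pack and show its face to the tablet camera

## Robot

A 6-joint arm with a two-finger parallel gripper is mounted at the origin on a cart in front of the work surface, level with it; the furniture and walls round the work are solid. World frame = base frame: x ahead of the robot, y to its left, z up, the work surface at z = 0. Lengths are in m, angles in degrees, forces in N, time in s.
With the tool pointing down it reaches from about 0.375 to 0.9 m from the base axis. Payload 3.1 kg.
Tool frame: the origin (TCP) lies between the finger pads; the fingertips stand 19 mm ahead of it and the grasp point (between the pads) is the TCP; z points along the fingers, y is the line along which they close (so a half turn about z gives the same grasp; the last joint's range is limited). The gripper opens to 85 mm and grips with 20 to 120 N. Pads are 22 mm wide; open, the fingers measure 114 mm over their backs; the gripper's body (76 mm by 85 mm) begins 54 mm behind the grasp point. The pads swing forward as they close: fully open they stand 13 mm farther back than shut.
Start: joints at [-76.519, 30.224, 82.088, -0, 67.689, -10.227], TCP at [0.251, -0.572, 0.25] pointing down, gripper open.
Joint ranges: [-176.69, 176.69], [-43.24, 126.21], [12.49, 139.97], [-82, 262], [0, 151.66], [-163.58, 163.58]. Speed limits (degrees/s): [159.86, 159.86, 180, 180, 180, 180].

## Interface

Orientations are given as a 3x3 rotation matrix whose columns are the frame's x, y, z axes.
In Python, from cell import robot gives the robot as it stands.
- The arm moves only by the tool move_arm, never from a script. Its argument "targets" is a list of rows, each a list of 2 entries, a list of its own where there are three numbers: the shift along the tool's x, y, z in m, then the turn, a rotation vector about the tool's x, y, z in rad. A call has exactly 5 rows; each row shifts and turns the commanded pose from where the row before left it, along the tool's axes as they then stand; what a row does not reach is not made up. A row lasts 1/12 s, in which the tool goes at most 41.7 mm and 7.16 degrees, less where a joint would pass 70% of its speed; a pose out of reach is approached as far as the arm can. A call is refused whole if a number of a shift passes 0.0417 or a number of a turn 0.125, either way. A call with a gripper value outside its range is refused whole. "jaw" is the gripper's target within -1 to 1 (shut at 1, half-way at 0, fully open at -1), set as the call begins (left out, the last holds). The fingers move at their own pace and stop on an object; the grip force is fixed at half the most. Time passes only in rows, so rows that do not move let the fingers close, or fill a call up. It gives the time, the measured TCP pose, the force, the opening and the grip force at its end, in the units of the state.
- robot.read_state(): the state, without advancing time (a new reading comes with each control period).
- robot.grab_frame(name): name is "side" or "top"; returns a dict with "image" (480x640x3 uint8, red, green, blue), "intrinsics" (3x3 intrinsics, pixels), "k1" (the pictures are not rectified: a ray, as slopes to the right and down, at radius r is drawn at 1 + k1 r^2 times it, then the intrinsics apply), "R" (3x3) and "t" (3): a world point X has camera coordinates R X + t. Camera axes: x right, y down, z forward; pixel columns grow to the right and rows downward; lengths in m; the calibration is good to about 2 mm. A picture is of the moment at which its call begins. There is no depth.
- robot.finish_job(): hands the job in; it is judged then, once.
The state is a dict: "time_s": time; "joint_positions": joint angles; "dq": joint speeds; "joint_torque": joint torques, N m; "ee_pos": TCP position; "eef_rot": TCP orientation; "wrist_force": force on the tool from outside, world axes, zero at the start; "wrist_torque": the same for the moment, N m; "grip_width": opening from 0.0 (shut) to 1.0 (fully open); "gripper_force": force on a finger pad.
Only numpy, scipy, OpenCV 4.12 (cv2) and the standard library are available. Lean on these libraries where they do the work, as an engineer would, in place of code of your own. Each camera call takes 0.05 s, during which the arm holds its last target. There are 200 camera calls.

## Task

Weekly clean of the coffee machine: build up the washed shower pack in the round recess of the tamping stand, first the steel shower screen, perforated face down, then the white spacer ring in the screen, then the brass spreader with its spigot in the ring, each fully home. Then take the whole pack out by the screen's wall and hold it up to the tablet for the cleaning-log photo: the perforated face square to the tablet's camera, centred in front of it and about 15 cm away. Keep holding it there, still and with all three parts together, when you finish, and leave the other things on the counter where they stand.

Things in the scene. Friction and masses are not known exactly. Their poses are not given: they have to be found in the camera images.
- recess_floor (a point): centre of the floor of the round recess in the tamping stand, a fixed dark block on the counter, 112 x 112 mm, 30 mm high. The recess is 63 mm wide and 5 mm deep with a small chamfer; its floor is 25 mm above the counter. z up.
- screen_center (a point): centre, half-way up, of the steel shower screen, a loose shallow round dish 60 mm wide outside (61 mm at the lip), 18 mm high, open at the top, 100 g; starts face down on the ribbed black mat (mat top 4 mm above the counter). Wall 3 mm, inner width 54 mm, inner depth 8 mm, floor 10 mm thick. z along its axis towards the open side; the perforated face is the underside, 9 mm below this point. In the recess its wall stands 13 mm out of the stand, to be gripped there.
- screen_seat (a point): centre of the inner floor of the screen dish (8 mm below its lip, 10 mm above its underside); z along its axis towards the open side
- screen_face (a point): centre of the perforated underside of the screen (the face to be shown); z points from it into the screen, away from the side it shows
- spacer_center (a point): centre, half-way up, of the white plastic spacer ring, 51 mm wide, bore 34 mm, 16 mm high, 50 g, loose, lying flat on the mat, lower outer edge chamfered; seated in the screen it stands 8 mm above the screen's lip, so grip it by its upper 6 mm. z up along its axis.
- spacer_foot (a point): centre of the underside of the spacer ring, 8 mm below its centre
- spacer_top (a point): centre of the upper end of the spacer ring's bore, 8 mm above its centre
- spreader_boss (a point): centre of the gripping boss of the brass spreader, a loose turned part 33 mm high, 150 g: spigot 27 mm wide and 6 mm long underneath (chamfered), above it a flange 50 mm wide and 7 mm thick, above that a plain round boss 22 mm wide and 20 mm high. This point is 17 mm above the underside of the flange and 10 mm below the top. It stands upright on its spigot on the mat. z up along its axis.
- spreader_shoulder (a point): centre of the underside of the spreader's flange, which comes to lie on the top of the spacer ring; 6 mm above the end of the spigot
- tablet_camera (a point): front camera of the order tablet, a small lens in the middle of the upper edge of a black tablet (205 x 135 mm) that leans back on a low fixed stand, its glass about 31.5 degrees (0.55 rad) from level. z is the direction the camera looks in (out of the glass, up and towards the front of the counter); x points up along the glass, y along its upper edge. The place for the photo is 150 mm along z from here, with the perforated face turned to the camera.
- caddy: black sugar caddy with sachets, 68 x 120 x 74 mm, bystander; origin at the centre of its underside
- brush: grinder brush with brown wooden handle, 186 x 27 x 14 mm, lying along its x, bystander; origin at the centre of its underside
- tamper: tamper with wooden handle, 58 mm wide, 94 mm high, standing, bystander; origin at the centre of its underside

How it is judged:
By the outcome, as a careful person would: the job done as asked, in the order asked, and still so for the second after the job is handed in, while the arm keeps its last pose, push and grip.
It also fails if it takes over 72 s, if anything falls off the work surface, if the arm or the gripper's body presses on something with over 40 N, if the wrist force passes 120 N, or if a joint passes its speed limit or range.

## Working session

There is one attempt and no reset: what is moved stays moved. The work goes in short steps, Python scripts to look and compute and a tool call to move; the robot and the scene stay as the last step left them, time stands still between calls to the robot, and variables do not carry over. Pictures are saved under pics/ and viewed, at most 10 in all, crops included, and the job is handed in when it is done.

Besides the shell and the picture viewer there is one more tool, called after "Request:" by a JSON object that holds its "name" and its "arguments", one argument or row to a line. move_arm: Moves the arm, as the interface text tells. Its arguments: {"type":"object","properties":{"targets":{"type":"array"},"jaw":{"type":"number"}},"required":["targets"]}

```bash
mkdir -p pics; ls; python3 - <<'E'
from cell import robot
import cv2,numpy as np
for n in("side","top"):
    f=robot.grab_frame(n); cv2.imwrite(f"pics/{n}0.png",f["image"][:,:,::-1])
    print(n,f["intrinsics"],f["k1"],f["R"],f["t"], -np.array(f["R"]).T@np.array(f["t"]))
s=robot.read_state();print(s)
E
```

```text
pics
side [[555.38198229   0.         317.45692075]
 [  0.         555.38198229 237.77080871]
 [  0.           0.           1.        ]] -0.004047622250171529 [[ 0.96652796 -0.25546918 -0.02364732]
 [-0.15489508 -0.50756626 -0.84757537]
 [ 0.2045268   0.82286815 -0.5301479 ]] [-0.5499098   0.14187798  1.31576456] [ 0.28437028 -1.15117328  0.8047982 ]
top [[496.75896806   0.         313.68318563]
 [  0.         496.75896806 237.87226728]
 [  0.           0.           1.        ]] -0.10962610402384348 [[ 0.01610729 -0.99984111 -0.00763554]
 [-0.98639802 -0.01464043 -0.16372112]
 [ 0.16358332  0.01016879 -0.98647711]] [-0.00578983  0.56519176  1.0698312 ] [ 0.38259076 -0.00839314  1.14785361]
{'time_s': 0.1, 'joint_positions': array([-7.65167753e+01,  3.02743147e+01,  8.21517869e+01,  5.55818155e-04,
        6.76882298e+01, -1.02256006e+01]), 'dq': array([ 0.04863339, -0.15295577, -0.09994216, -0.03163884, -0.0569003 ,
       -0.02733625]), 'joint_torque': array([-1.88347694e-04, -4.43304920e+01, -1.78586125e+01, -2.26395791e-04,
        3.90158864e-03, -1.31349549e-05]), 'ee_pos': array([ 0.25120373, -0.57161278,  0.24940896]), 'eef_rot': array([[ 9.15602238e-01,  4.02084984e-01, -4.56535476e-04],
       [ 4.02085079e-01, -9.15600249e-01,  1.94255378e-03],
       [ 3.63067711e-04, -1.96217269e-03, -9.99998009e-01]]), 'wrist_force': array([-0.0192024 ,  0.09301358, -0.28780346]), 'wrist_torque': array([ 0.02588545, -0.0181106 , -0.00014488]), 'gripper_force': 0.0, 'grip_width': 1.0001948218160117}
```

View pics/side0.png

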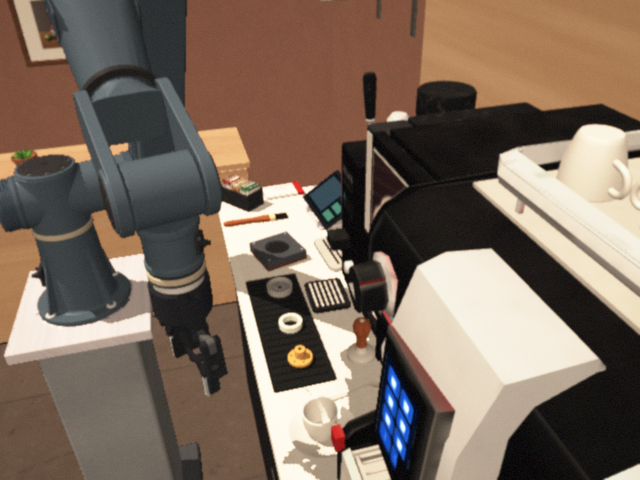

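View pics/top0.png

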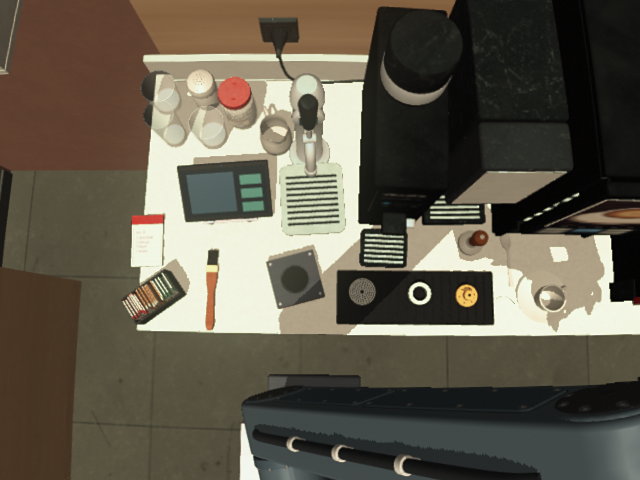

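The top view shows the stand at (295,280), screen (362,291), spacer (420,293), spreader (467,295) and tablet (225,190). The side view shows the same items. Next I'll zoom in and measure.

```bash
cat > h.py <<'E'
import numpy as np,cv2
from cell import robot
def cam(f):
    K=np.array(f["intrinsics"]);return K,f["k1"],np.array(f["R"]),np.array(f["t"])
def ray(f,uv):
    K,k,R,t=cam(f); d=(np.array(uv,float)-K[:2,2])/K[0,0]; s=d.copy()
    for _ in range(8): s=d/(1+k*(s@s))
    return -R.T@t, R.T@np.array([s[0],s[1],1])
def onz(f,uv,z):
    o,d=ray(f,uv); return o+d*(z-o[2])/d[2]
def proj(f,X):
    K,k,R,t=cam(f); p=R@np.array(X)+t; s=p[:2]/p[2]; s=s*(1+k*(s@s)); return K[:2,:2]@s+K[:2,2]
def tri(f1,u1,f2,u2):
    (a,d),(b,e)=ray(f1,u1),ray(f2,u2)
    s=np.linalg.lstsq(np.c_[d,-e],b-a,rcond=None)[0]
    p,q=a+d*s[0],b+e*s[1]; return (p+q)/2,np.linalg.norm(p-q)
E
python3 - <<'E'
from h import *
t=cv2.imread("pics/top0.png"); s=cv2.imread("pics/side0.png")
a=cv2.resize(t[230:330,260:500],None,fx=3.33,fy=3.33,interpolation=2)[:,:800]
b=cv2.resize(t[150:230,170:290],(400,267),interpolation=2)
c=cv2.resize(s[165:245,290:350],(356,267) if 0 else (200,267),interpolation=2)
d=cv2.resize(s[230:310,240:300],(200,267),interpolation=2)
o=np.vstack([cv2.resize(a,(800,333)),np.hstack([b,c,d])]);cv2.imwrite("pics/crop0.png",o)
E
```

```text
(no output)
```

View pics/crop0.png

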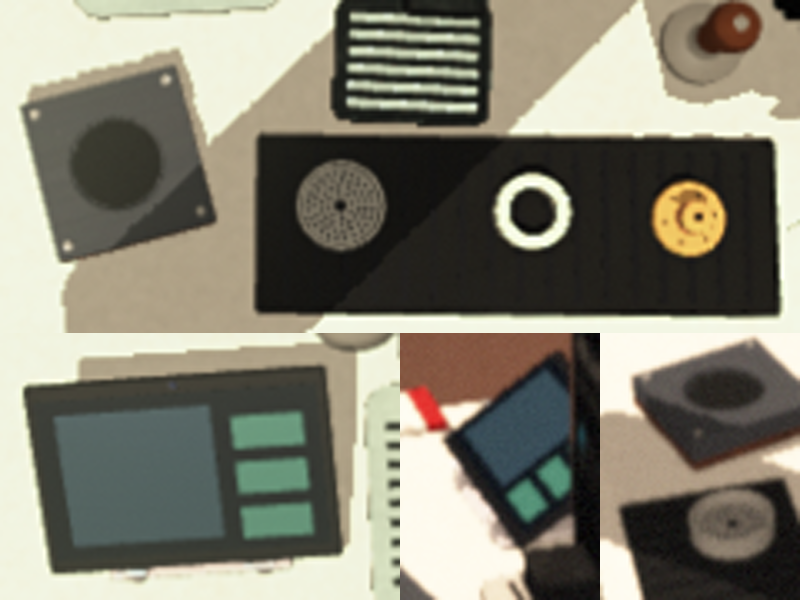

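The lens is at about top px (221,165.6). Three tablet corners are visible in both views, and the discs are cleanly separable.

```bash
cat > m.py <<'E'
from h import *
def blob(img,box,test,s=4):
    x0,y0,x1,y1=box; c=cv2.resize(img[y0:y1,x0:x1],None,fx=s,fy=s,interpolation=cv2.INTER_CUBIC)
    m=test(cv2.cvtColor(c,cv2.COLOR_BGR2HSV).astype(int)).astype(np.uint8)
    cs=cv2.findContours(m,cv2.RETR_EXTERNAL,cv2.CHAIN_APPROX_NONE)[0]; k=cv2.convexHull(max(cs,key=cv2.contourArea))
    e=cv2.fitEllipse(k); M=cv2.moments(k)
    g=np.array([M['m10'],M['m01']])/M['m00']
    return (g+.5)/s-.5+[x0,y0], np.array(e[1])/s
E
python3 - <<'E'
from m import *
T=robot.grab_frame("top");S=robot.grab_frame("side")
t=T["image"][:,:,::-1].copy(); s=S["image"][:,:,::-1].copy()
for n,img,box,te,z in [
 ("screen",t,(342,273,382,312),lambda h:h[...,2]>60,.013),
 ("spacer",t,(402,275,438,312),lambda h:h[...,2]>110,.012),
 ("spreader",t,(448,276,486,314),lambda h:(h[...,2]>90)&(h[...,1]>60),.0135),
 ("recess",t,(277,262,311,296),lambda h:h[...,2]<60,.030),
 ("stand",t,(264,244,330,314),lambda h:h[...,2]<110,.030)]:
    u,e=blob(img,box,te); print(n,u.round(2),e.round(1),onz(T,u,z).round(4))
for n,box,te in [("screen",(264,272,296,302),lambda h:h[...,2]>60),("spacer",(274,308,308,336),lambda h:h[...,2]>110),("spreader",(284,342,316,370),lambda h:(h[...,2]>90)&(h[...,1]>60))]:
    u,e=blob(s,box,te);print("side",n,u.round(2),e.round(1))
for n,X in [("c",(0.5,0.,.013))]:pass
q=lambda x,y:(170+x*.3-.35,150+(y-333)*.3-.35)
r=lambda x,y:(290+(x-400)*.3-.35,165+(y-333)*.3-.35)
C={n:tri(T,q(*a),S,r(*b)) for n,a,b in [("UL",(25,386),(561,351)),("LL",(51,571),(449,437)),("LR",(342,551),(521,541))]}
for n in C: print(n,C[n][0].round(4),C[n][1].round(4))
UL,LL,LR=[C[k][0] for k in("UL","LL","LR")]
print(np.linalg.norm(UL-LL),np.linalg.norm(LR-LL))
n=np.cross(LR-LL,UL-LL);n/=np.linalg.norm(n);print("n",n,np.degrees(np.arccos(n[2])))
o,d=ray(T,q(170,385));L=o+d*(n@(UL-o))/(n@d);print("lens",L)
E
```

```text
screen [361.81 291.17] [27.1 27.3] [ 0.4493 -0.1083  0.013 ]
spacer [419.33 293.05] [22.9 23.5] [ 0.4467 -0.2403  0.012 ]
spreader [466.19 295.3 ] [22.4 23.1] [ 0.4424 -0.3485  0.0135]
recess [295.06 278.97] [25.1 25.4] [0.4735 0.0436 0.03  ]
stand [295.42 279.14] [64.1 64.8] [0.4731 0.0428 0.03  ]
side screen [279.16 283.28] [32.7 41.3]
side spacer [289.91 322.44] [22.  25.5]
side spreader [299.61 356.28] [23.7 26.3]
UL [0.7174 0.3111 0.0904] 0.0005
LL [0.6065 0.3035 0.0236] 0.0045
LR [0.6199 0.0995 0.0289] 0.0002
0.129682006106416 0.20453413965250689
n [-0.51558552 -0.01140087  0.85676227] 31.04502814112371
lens [0.71905264 0.21259061 0.09006674]
```

Request:
{"name": "move_arm", "arguments": {
  "targets": [
    [[0,0,0],[0,0,0.116]],
    [[0,0,0],[0,0,0.116]],
    [[0,0,0],[0,0,0.116]],
    [[0.0152,-0.03,0.01],[0,0,0]],
    [[0.0152,-0.03,0.01],[0,0,0]]
  ],
  "jaw": -1
}}

```text
time_s: 0.62
ee_pos: [0.2774, -0.5116, 0.2303]
eef_rot: [[0.998, 0.063, 0.001], [0.063, -0.998, -0.003], [0.001, 0.003, -1.0]]
wrist_force: [0.6, 0.6, -0.6]
grip_width: 1.001
gripper_force: 0.0
```

Request:
{"name": "move_arm", "arguments": {
  "targets": [
    [[0.0152,-0.03,0.01],[0,0,0]],
    [[0.0152,-0.03,0.01],[0,0,0]],
    [[0.0152,-0.03,0.01],[0,0,0]],
    [[0.0152,-0.03,0.01],[0,0,0]],
    [[0.0152,-0.03,0.01],[0,0,0]]
  ]
}}

```text
time_s: 1.03
ee_pos: [0.344, -0.3542, 0.18]
eef_rot: [[0.998, 0.065, 0.0], [0.065, -0.998, -0.0], [0.0, 0.0, -1.0]]
wrist_force: [1.2, 0.5, -0.5]
grip_width: 1.0
gripper_force: 0.0
```

Request:
{"name": "move_arm", "arguments": {
  "targets": [
    [[0.0152,-0.03,0.01],[0,0,0]],
    [[0.0152,-0.03,0.01],[0,0,0]],
    [[0.0152,-0.03,0.01],[0,0,0]],
    [[0.0152,-0.03,0.01],[0,0,0]],
    [[0.0152,-0.03,0.01],[0,0,0]]
  ]
}}

```text
time_s: 1.45
ee_pos: [0.4102, -0.1997, 0.13]
eef_rot: [[0.998, 0.065, 0.0], [0.065, -0.998, -0.0], [0.0, 0.0, -1.0]]
wrist_force: [0.9, -0.4, -0.3]
grip_width: 0.999
gripper_force: 0.0
```

Request:
{"name": "move_arm", "arguments": {
  "targets": [
    [[0.0152,-0.03,0.01],[0,0,0]],
    [[0.0152,-0.03,0.01],[0,0,0]],
    [[0.0152,-0.03,0.01],[0,0,0]],
    [[0,0,0],[0,0,0]],
    [[0,0,0],[0,0,0]]
  ]
}}

```text
time_s: 1.87
ee_pos: [0.4494, -0.1064, 0.0998]
eef_rot: [[0.998, 0.07, -0.001], [0.07, -0.998, 0.001], [-0.001, -0.001, -1.0]]
wrist_force: [-0.1, -0.2, -0.1]
grip_width: 1.001
gripper_force: 0.0
```

```bash
cat > st.py <<'E'
from h import *
def st():
    s=robot.read_state();print("t",round(s["time_s"],2),"p",s["ee_pos"].round(4),"F",s["wrist_force"].round(1),"w",round(s["grip_width"],3),"g",round(s["gripper_force"],1),"z",s["eef_rot"][:,2].round(3),"x",s["eef_rot"][:,0].round(3),"q6",s["joint_positions"].round(0)[5]);return s
def go(p,n=None):
    s=robot.read_state();d=s["eef_rot"].T@(np.array(p)-s["ee_pos"]);n=n or int(np.ceil(np.linalg.norm(d)/.035));print("to",p,"total",d.round(4),"rows",n,"each",(d/n).round(4))
E
python3 - <<'E'
from st import *
s=st(); go([.4493,-.1083,.04])
T=robot.grab_frame("top");S=robot.grab_frame("side")
a=cv2.resize(T["image"][200:340,250:450,::-1],None,fx=2.5,fy=2.5,interpolation=2)
b=cv2.resize(S["image"][200:340,220:340,::-1],None,fx=2.5,fy=2.5,interpolation=2)
cv2.imwrite("pics/a1.png",np.hstack([a,b]))
print(proj(T,s["ee_pos"]),proj(S,s["ee_pos"]))
E
```

```text
t 1.87 p [ 0.4494 -0.1064  0.0998] F [-0.1 -0.2 -0.1] w 1.001 g 0.0 z [-0.001  0.001 -1.   ] x [ 0.998  0.07  -0.001] q6 59.0
to [0.4493, -0.1083, 0.04] total [-0.0001  0.0019  0.0598] rows 2 each [-0.0001  0.0009  0.0299]
[364.53986326 288.75818286] [277.67678848 256.05375574]
```

View pics/a1.png

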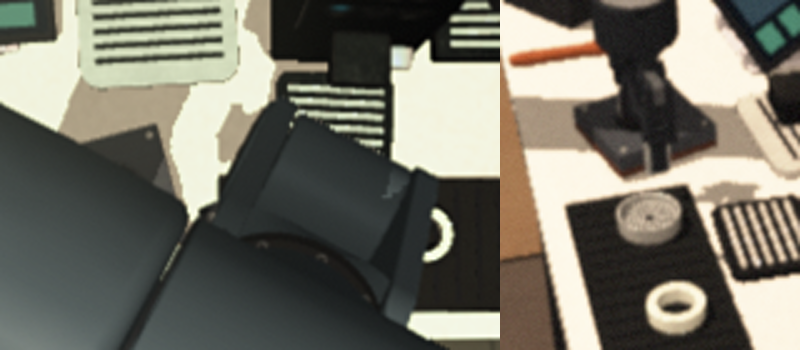

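The screen is a dish with its open side up. The near fingertip is at about side px (282,269).

```bash
python3 - <<'E'
from m import *
S=robot.grab_frame("side"); s=S["image"][:,:,::-1].copy()
for z in(.094,.0875,.081):print(z,proj(S,[.452,-.153,z]))
for n,c in [("screen",[.4493,-.1083,.013]),("spacer",[.4467,-.2403,.012]),("spreader",[.4424,-.3485,.0135])]:print(n,proj(S,c))
for n,box,te in [("screen",(264,272,296,302),lambda h:h[...,2]>65),("spacer",(274,308,308,336),lambda h:h[...,2]>110)]:
    u,e=blob(s,box,te);print("side",n,u.round(2),e.round(1), onz(S,u,.0125))
g=s[255:275,278:288].max(2);print(g)
E
```

```text
0.094 [283.13164649 269.24630661]
0.0875 [283.29648492 271.63407711]
0.081 [283.46041116 274.00855523]
screen [280.07529881 286.98466238]
spacer [291.11947665 322.92929638]
spreader [300.68059925 356.97950955]
side screen [279.02 283.3 ] [32.6 41.2] [ 0.44989462 -0.09262341  0.0125    ]
side spacer [289.89 322.4 ] [21.8 25.4] [ 0.44440386 -0.23842517  0.0125    ]
[[ 37  34  31  26  27  28  34  31  33  32]
 [ 61  44  34  27  31  29  26  30  32  28]
 [ 97  64  37  28  25  27  24  31  36  57]
 [118  82  44  26  29  26  24  29  56  85]
 [126 111  61  28  30  30  22  30  66  99]
 [128 122  66  28  25  27  27  32  63  99]
 [132 126  71  38  26  33  24  32  56  95]
 [131 128  82  40  28  32  28  27  54  89]
 [131 130  86  44  27  26  26  34  51  93]
 [132 125  81  42  31  31  27  27  46  86]
 [121 125  87  47  31  28  23  27  50  92]
 [117 123  86  45  27  26  26  31  49  99]
 [121 126  88  47  29  25  29  39  61 122]
 [143 135 104  64  55  61  68  97 128 186]
 [156 147 131 111 123 147 168 193 220 241]
 [176 188 186 189 213 231 240 245 248 251]
 [217 238 242 244 247 250 252 252 252 252]
 [246 250 252 251 252 252 253 253 252 253]
 [252 252 252 252 252 252 252 251 250 249]
 [251 250 249 249 247 240 230 225 214 203]]
```

Request:
{"name": "move_arm", "arguments": {
  "targets": [
    [[0,0.0019,0.035],[0,0,0]],
    [[0,0,0.025],[0,0,0]],
    [[0,0,0.0145],[0,0,0]],
    [[0,0,0],[0,0,0]],
    [[0,0,0],[0,0,0]]
  ]
}}

```text
time_s: 2.43
ee_pos: [0.449, -0.1113, 0.0257]
eef_rot: [[0.998, 0.063, -0.001], [0.063, -0.998, 0.0], [-0.001, -0.0, -1.0]]
wrist_force: [-0.9, -0.6, 0.3]
grip_width: 1.004
gripper_force: 0.0
```

Request:
{"name": "move_arm", "arguments": {
  "targets": [
    [[0,0,0],[0,0,0]],
    [[0,0,0],[0,0,0]],
    [[0,0,0],[0,0,0]],
    [[0,0,0],[0,0,0]],
    [[0,0,0],[0,0,0]]
  ],
  "jaw": 1
}}

```text
time_s: 2.85
ee_pos: [0.45, -0.1108, 0.0276]
eef_rot: [[0.998, 0.066, 0.003], [0.066, -0.998, -0.002], [0.003, 0.002, -1.0]]
wrist_force: [-2.3, -1.5, 7.4]
grip_width: 0.67
gripper_force: 62.4
```

Request:
{"name": "move_arm", "arguments": {
  "targets": [
    [[0,0,0],[0,0,0]],
    [[0,0,0],[0,0,0]],
    [[0,0,-0.005],[0,0,0]],
    [[0,0,-0.015],[0,0,0]],
    [[0,0,-0.02],[0,0,0]]
  ]
}}

```text
time_s: 3.27
ee_pos: [0.4488, -0.1098, 0.0662]
eef_rot: [[0.998, 0.066, -0.002], [0.066, -0.998, 0.001], [-0.002, -0.001, -1.0]]
wrist_force: [1.3, 0.1, -1.7]
grip_width: 0.668
gripper_force: 64.4
```

Request:
{"name": "move_arm", "arguments": {
  "targets": [
    [[0,0,-0.019],[0,0,0]],
    [[0.0069,-0.0302,0],[0,0,0]],
    [[0.0069,-0.0302,0],[0,0,0]],
    [[0.0069,-0.0302,0],[0,0,0]],
    [[0.0069,-0.0302,0],[0,0,0]]
  ]
}}

```text
time_s: 3.68
ee_pos: [0.4692, 0.0133, 0.0859]
eef_rot: [[0.998, 0.065, 0.002], [0.065, -0.998, -0.0], [0.002, 0.0, -1.0]]
wrist_force: [-0.1, 0.2, -1.6]
grip_width: 0.67
gripper_force: 64.4
```

Request:
{"name": "move_arm", "arguments": {
  "targets": [
    [[0.0069,-0.0302,0],[0,0,0]],
    [[0,0,0],[0,0,0]],
    [[0,0,0],[0,0,0]],
    [[0,0,0],[0,0,0]],
    [[0,0,0],[0,0,0]]
  ]
}}

```text
time_s: 4.1
ee_pos: [0.4739, 0.042, 0.0852]
eef_rot: [[0.998, 0.065, 0.0], [0.065, -0.998, -0.0], [0.0, 0.0, -1.0]]
wrist_force: [0.4, 0.5, -0.9]
grip_width: 0.668
gripper_force: 64.4
```

```bash
python3 - <<'E'
from st import *
s=st();S=robot.grab_frame("side");T=robot.grab_frame("top")
cv2.imwrite("pics/s2.png",S["image"][:,:,::-1])
print(proj(S,s["ee_pos"]))
b=cv2.resize(S["image"][180:280,220:340,::-1],None,fx=5,fy=5,interpolation=2)
a=cv2.resize(T["image"][230:330,250:350,::-1],(200,200),interpolation=2)
b=np.hstack([b,np.vstack([a,np.zeros((300,200,3),np.uint8)])]);cv2.imwrite("pics/a2.png",b)
E
```

```text
t 4.1 p [0.4739 0.042  0.0852] F [ 0.4  0.5 -0.9] w 0.668 g 64.4 z [ 0. -0. -1.] x [0.998 0.065 0.   ] q6 78.0
[276.01733937 227.8548008 ]
```

View pics/a2.png

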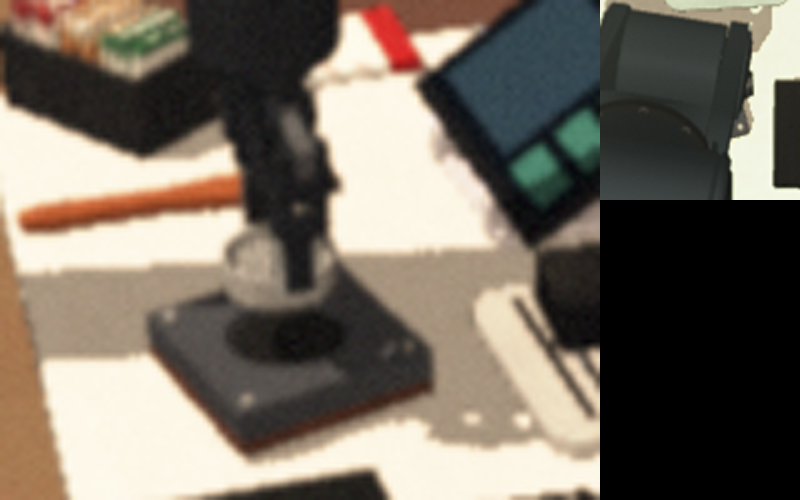

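The side view shows the screen held level above the recess, with the fingertips about 8 mm above its underside. Recess centre is at about px (277.3,247) and the screen at about (276,235).

```bash
python3 - <<'E'
from m import *
S=robot.grab_frame("side");s=cv2.imread("pics/s2.png")
print("pred recess",proj(S,[.4733,.0432,.030]),"pred screen",proj(S,[.4739,.042,.0716]))
u,e=blob(s,(262,238,294,256),lambda h:h[...,2]<48);print("recess",u,e,onz(S,u,.030))
g=cv2.GaussianBlur(s,(3,3),0).max(2)
for r in(230,233,236,239,242,245,247,249):print(r,g[r,258:298])
E
```

```text
pred recess [277.05204349 245.9962101 ] pred screen [276.35663725 232.43856032]
recess [281.96882076 246.56911423] [19.182024   32.62129211] [0.48492504 0.03683113 0.03      ]
230 [253 253 253 252 251 243 211 159 132 143 164 175 178 182 182 172 151 123
  87  51  31  27  29  43  76 115 142 151 157 181 209 221 223 223 222 222
 223 223 222 223]
233 [193 192 191 191 189 185 179 170 162 170 180 179 176 176 178 172 155 133
 104  65  39  29  29  41  77 121 143 136 111  92  99 124 148 161 166 168
 168 168 168 169]
236 [167 168 168 167 164 158 154 156 161 165 169 169 167 165 164 161 154 144
 118  75  43  32  31  40  65  95 108 100  82  63  52  53  67  92 122 147
 161 165 167 168]
239 [130 118 107  94  82  72  71  89 117 138 148 153 151 146 142 139 136 134
 128 117 109 106 105 106 107 102  86  67  54  47  44  43  44  46  51  63
  86 117 144 160]
242 [86 85 85 85 85 86 86 85 82 76 73 71 70 71 74 74 73 71 67 62 57 52 46 40
 37 36 38 40 42 43 43 44 44 43 44 45 46 51 62 84]
245 [88 88 88 88 88 86 80 67 55 48 44 41 38 37 36 35 33 28 23 22 22 21 20 20
 21 21 22 22 22 23 29 35 40 43 44 43 43 44 45 45]
247 [88 89 88 88 88 85 76 61 49 43 39 39 39 38 36 33 27 21 19 20 21 21 20 20
 21 23 23 22 21 21 27 35 41 44 43 43 43 44 46 49]
249 [86 86 86 86 87 87 81 71 58 47 40 37 37 37 37 34 28 22 19 18 20 22 22 21
 20 22 24 24 24 28 34 40 44 45 45 45 45 48 57 66]
```

Request:
{"name": "move_arm", "arguments": {
  "targets": [
    [[0,-0.001,0.01],[0,0,0]],
    [[0,0,0.01],[0,0,0]],
    [[0,0,0.01],[0,0,0]],
    [[0,0,0],[0,0,0]],
    [[0,0,0],[0,0,0]]
  ]
}}

```text
time_s: 4.67
ee_pos: [0.4732, 0.0438, 0.0536]
eef_rot: [[0.998, 0.066, -0.003], [0.066, -0.998, 0.0], [-0.002, -0.001, -1.0]]
wrist_force: [1.6, 1.0, -0.8]
grip_width: 0.67
gripper_force: 64.4
```

Request:
{"name": "move_arm", "arguments": {
  "targets": [
    [[0,0,0.0015],[0,0,0]],
    [[0,0,0.0015],[0,0,0]],
    [[0,0,0.001],[0,0,0]],
    [[0,0,0],[0,0,0]],
    [[0,0,0],[0,0,0]]
  ]
}}

```text
time_s: 5.08
ee_pos: [0.4738, 0.0439, 0.0509]
eef_rot: [[0.998, 0.066, 0.0], [0.066, -0.998, -0.0], [0.0, 0.0, -1.0]]
wrist_force: [-0.7, 0.0, -0.6]
grip_width: 0.669
gripper_force: 64.4
```

Request:
{"name": "move_arm", "arguments": {
  "targets": [
    [[0,0,0.001],[0,0,0]],
    [[0,0,0.001],[0,0,0]],
    [[0,0,0.001],[0,0,0]],
    [[0,0,0],[0,0,0]],
    [[0,0,0],[0,0,0]]
  ]
}}

```text
time_s: 5.5
ee_pos: [0.4739, 0.0439, 0.0487]
eef_rot: [[0.998, 0.066, 0.001], [0.066, -0.998, -0.0], [0.001, 0.0, -1.0]]
wrist_force: [-1.1, 0.3, 8.2]
grip_width: 0.671
gripper_force: 65.3
```

Request:
{"name": "move_arm", "arguments": {
  "targets": [
    [[0,0,0.0005],[0,0,0]],
    [[0,0,0.0005],[0,0,0]],
    [[0,0,0.0005],[0,0,0]],
    [[0,0,0.0005],[0,0,0]],
    [[0,0,0],[0,0,0]]
  ]
}}

```text
time_s: 5.92
ee_pos: [0.4739, 0.0439, 0.0486]
eef_rot: [[0.998, 0.066, 0.002], [0.066, -0.998, -0.001], [0.002, 0.001, -1.0]]
wrist_force: [-4.7, 0.2, 25.3]
grip_width: 0.666
gripper_force: 67.1
```

Request:
{"name": "move_arm", "arguments": {
  "targets": [
    [[0,0,-0.001],[0,0,0]],
    [[0,0,-0.001],[0,0,0]],
    [[0,0,0],[0,0,0]],
    [[0,0,0],[0,0,0]],
    [[0,0,0],[0,0,0]]
  ]
}}

```text
time_s: 6.33
ee_pos: [0.474, 0.0439, 0.0487]
eef_rot: [[0.998, 0.066, 0.001], [0.066, -0.998, -0.0], [0.001, 0.0, -1.0]]
wrist_force: [-1.9, 0.4, 11.2]
grip_width: 0.666
gripper_force: 65.6
```

Request:
{"name": "move_arm", "arguments": {
  "targets": [
    [[0,0,0],[0,0,0]],
    [[0,0,0],[0,0,0]],
    [[0,0,0],[0,0,0]],
    [[0,0,-0.005],[0,0,0]],
    [[0,0,-0.02],[0,0,0]]
  ],
  "jaw": -1
}}

```text
time_s: 6.75
ee_pos: [0.4722, 0.044, 0.0711]
eef_rot: [[0.998, 0.066, -0.006], [0.066, -0.998, 0.001], [-0.006, -0.001, -1.0]]
wrist_force: [0.1, -0.4, 0.1]
grip_width: 1.003
gripper_force: 0.0
```

Request:
{"name": "move_arm", "arguments": {
  "targets": [
    [[0,0,-0.025],[0,0,0]],
    [[-0.0051,0.0313,0],[0,0,0]],
    [[-0.0051,0.0313,0],[0,0,0]],
    [[-0.0051,0.0313,0],[0,0,0]],
    [[-0.0051,0.0313,0],[0,0,0]]
  ]
}}

```text
time_s: 7.17
ee_pos: [0.4615, -0.0835, 0.0982]
eef_rot: [[0.998, 0.067, 0.0], [0.067, -0.998, -0.0], [0.0, 0.0, -1.0]]
wrist_force: [0.7, -0.2, -1.0]
grip_width: 0.995
gripper_force: 0.0
```

Request:
{"name": "move_arm", "arguments": {
  "targets": [
    [[-0.0051,0.0313,0],[0,0,0]],
    [[-0.0051,0.0313,0],[0,0,0]],
    [[-0.0051,0.0313,0],[0,0,0]],
    [[-0.0051,0.0313,0],[0,0,0]],
    [[-0.0051,0.0313,0],[0,0,0]]
  ]
}}

```text
time_s: 7.58
ee_pos: [0.446, -0.2418, 0.0979]
eef_rot: [[0.998, 0.065, -0.0], [0.065, -0.998, 0.0], [-0.0, -0.0, -1.0]]
wrist_force: [0.2, 0.2, 0.6]
grip_width: 0.998
gripper_force: 0.0
```

Request:
{"name": "move_arm", "arguments": {
  "targets": [
    [[0,0,0.02],[0,0,0]],
    [[0,0,0],[0,0,0]],
    [[0,0,0],[0,0,0]],
    [[0,0,0],[0,0,0]],
    [[0,0,0],[0,0,0]]
  ]
}}

```text
time_s: 8.0
ee_pos: [0.4465, -0.2391, 0.0783]
eef_rot: [[0.998, 0.067, -0.0], [0.067, -0.998, 0.0], [-0.0, -0.0, -1.0]]
wrist_force: [-0.5, -0.3, 0.1]
grip_width: 1.001
gripper_force: 0.0
```

```bash
python3 - <<'E'
from st import *
s=st();S=robot.grab_frame("side");T=robot.grab_frame("top")
go([.4467,-.2403,.0235])
cv2.imwrite("pics/s3.png",S["image"][:,:,::-1]);cv2.imwrite("pics/t3.png",T["image"][:,:,::-1])
b=cv2.resize(S["image"][220:340,230:330,::-1],None,fx=4,fy=4,interpolation=2)
a=cv2.resize(T["image"][230:330,250:350,::-1],None,fx=4,fy=4,interpolation=2)
a=np.vstack([a,np.zeros((80,400,3),np.uint8)])
cv2.imwrite("pics/a3.png",np.hstack([b,a]))
print(proj(S,[.4738,.0435,.034]),proj(T,[.4738,.0435,.043]))
E
```

```text
t 8.0 p [ 0.4465 -0.2391  0.0783] F [-0.5 -0.3  0.1] w 1.001 g 0.0 z [-0.  0. -1.] x [ 0.998  0.067 -0.   ] q6 45.0
to [0.4467, -0.2403, 0.0235] total [-0.0002  0.0009  0.0549] rows 2 each [-0.0001  0.0004  0.0275]
[277.12313912 244.60092248] [294.83391781 278.35479583]
```

View pics/a3.png

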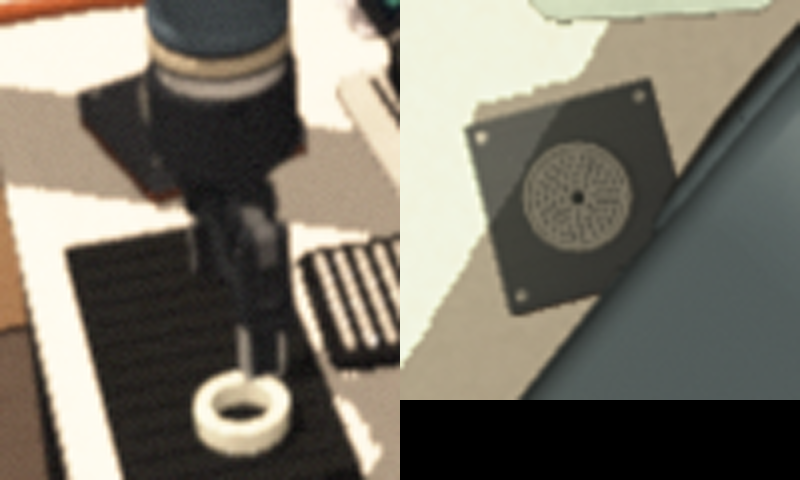

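Top view: the screen sits inside the recess, centre at about px (294.2,279). Side view: the open gripper hovers over the spacer.

```bash
python3 - <<'E'
from m import *
from st import *
S=robot.grab_frame("side");T=robot.grab_frame("top");t=cv2.imread("pics/t3.png");s=cv2.imread("pics/s3.png")
u,e=blob(t,(276,260,312,298),lambda h:h[...,2]>95);print("screen",u,e,onz(T,u,.037))
for z in(.074,.07,.066,.06):print(z,proj(S,[.4465,-.287,z]))
g=s.max(2);print(g[302:322,286:304])
u,e=blob(s,(274,308,308,336),lambda h:h[...,2]>120);print(u,e)
E
```

```text
screen [293.64569882 278.7114681 ] [26.70174789 26.81451988] [0.47345253 0.04642636 0.037     ]
0.074 [294.49876837 314.15922004]
0.07 [294.58810589 315.6766668 ]
0.066 [294.67711069 317.18843403]
0.06 [294.80999806 319.44550472]
[[ 33  37  54  89 105  82  46  33  31  33  32  33  31  39  47  34  34  34]
 [ 41  40  52  91 130 118  64  34  30  29  36  27  38  60  78  51  33  35]
 [ 41  38  54  91 137 133  73  36  27  26  27  31  36  70 104  64  38  42]
 [ 39  39  47  90 140 135  81  40  28  27  31  31  35  72 111  73  41  37]
 [ 39  32  41  89 140 137  90  41  31  28  27  32  33  74 115  76  43  37]
 [ 36  39  39  88 140 135  93  45  34  29  31  30  32  72 112  76  41  41]
 [ 37  39  44  86 138 138  90  48  32  27  31  31  39  71 116  74  42  31]
 [ 39  43  47  85 140 138  97  51  34  34  30  32  35  70 111  74  38  29]
 [ 38  42  44  83 138 141  99  50  34  25  30  33  36  66 100  65  35  22]
 [ 38  43  46  79 133 139 105  55  35  29  28  31  32  57  92  59  32  26]
 [ 75  95 134 148 158 148 113  63  33  35  42  43  48  67  87  52  26  23]
 [180 211 236 239 221 173 131  78  61  77 107 107  92  93  75  41  21  22]
 [247 249 252 251 243 196 156 144 162 179 208 209 170 118  67  33  34  28]
 [252 251 250 246 236 210 200 211 236 242 248 248 240 199 126  59  37  30]
 [240 235 234 229 219 215 221 228 240 247 252 253 252 245 214 114  44  40]
 [209 208 207 209 212 213 222 227 233 239 248 252 253 252 246 183  84  42]
 [195 198 201 204 204 209 221 226 231 233 236 247 253 253 252 237 131  46]
 [191 196 200 199 198 199 213 223 228 232 233 241 252 253 253 247 157  47]
 [185 184 176 165 153 153 169 187 206 222 229 238 250 253 253 248 160  48]
 [142 125 117  99  85  87  98 115 142 169 199 234 251 253 253 243 145  43]]
[289.91453871 321.50437776] [24.08346367 26.04620934]
```

Request:
{"name": "move_arm", "arguments": {
  "targets": [
    [[0,0.0009,0.025],[0,0,0]],
    [[0,0,0.0175],[0,0,0]],
    [[0,0,0.0073],[0,0,0]],
    [[0,0,0],[0,0,0]],
    [[0,0,0],[0,0,0]]
  ]
}}

```text
time_s: 8.62
ee_pos: [0.4466, -0.2409, 0.028]
eef_rot: [[0.998, 0.066, -0.001], [0.066, -0.998, 0.0], [-0.0, -0.0, -1.0]]
wrist_force: [0.3, -0.2, 0.3]
grip_width: 0.997
gripper_force: 0.0
```

Request:
{"name": "move_arm", "arguments": {
  "targets": [
    [[0,0,0],[0,0,0]],
    [[0,0,0],[0,0,0]],
    [[0,0,0],[0,0,0]],
    [[0,0,0],[0,0,0]],
    [[0,0,0],[0,0,0]]
  ],
  "jaw": 1
}}

```text
time_s: 9.03
ee_pos: [0.447, -0.2415, 0.0296]
eef_rot: [[0.998, 0.066, 0.001], [0.066, -0.998, -0.001], [0.001, 0.001, -1.0]]
wrist_force: [-1.4, -0.0, 9.4]
grip_width: 0.543
gripper_force: 60.0
```

Request:
{"name": "move_arm", "arguments": {
  "targets": [
    [[0,0,0],[0,0,0]],
    [[0,0,0],[0,0,0]],
    [[0,0,0],[0,0,0]],
    [[0,0,-0.005],[0,0,0]],
    [[0,0,-0.01],[0,0,0]]
  ]
}}

```text
time_s: 9.45
ee_pos: [0.4462, -0.2409, 0.0432]
eef_rot: [[0.998, 0.066, -0.001], [0.066, -0.998, 0.001], [-0.001, -0.001, -1.0]]
wrist_force: [1.2, -0.2, -0.4]
grip_width: 0.548
gripper_force: 61.5
```

Request:
{"name": "move_arm", "arguments": {
  "targets": [
    [[0,0,-0.015],[0,0,0]],
    [[0,0,-0.02],[0,0,0]],
    [[0,0,-0.02],[0,0,0]],
    [[0,0,0],[0,0,0]],
    [[0,0,0],[0,0,0]]
  ]
}}

```text
time_s: 9.87
ee_pos: [0.4472, -0.2417, 0.0995]
eef_rot: [[0.998, 0.066, 0.003], [0.066, -0.998, -0.002], [0.002, 0.002, -1.0]]
wrist_force: [0.0, -0.6, -0.1]
grip_width: 0.545
gripper_force: 61.5
```

Request:
{"name": "move_arm", "arguments": {
  "targets": [
    [[0.005,-0.0315,0],[0,0,0]],
    [[0.005,-0.0315,0],[0,0,0]],
    [[0.005,-0.0315,0],[0,0,0]],
    [[0.005,-0.0315,0],[0,0,0]],
    [[0.005,-0.0315,0],[0,0,0]]
  ]
}}

```text
time_s: 10.28
ee_pos: [0.4604, -0.0808, 0.0972]
eef_rot: [[0.998, 0.065, -0.002], [0.065, -0.998, 0.001], [-0.002, -0.001, -1.0]]
wrist_force: [0.5, 0.3, -1.1]
grip_width: 0.542
gripper_force: 61.5
```

Request:
{"name": "move_arm", "arguments": {
  "targets": [
    [[0.005,-0.0315,0],[0,0,0]],
    [[0.005,-0.0315,0],[0,0,0]],
    [[0.005,-0.0315,0],[0,0,0]],
    [[0.005,-0.0315,0],[0,0,0]],
    [[0,0,0],[0,0,0]]
  ]
}}

```text
time_s: 10.7
ee_pos: [0.4715, 0.0493, 0.0972]
eef_rot: [[0.997, 0.071, -0.003], [0.071, -0.997, 0.001], [-0.002, -0.002, -1.0]]
wrist_force: [-1.0, 0.2, 0.0]
grip_width: 0.546
gripper_force: 61.6
```

Request:
{"name": "move_arm", "arguments": {
  "targets": [
    [[0,0,0.01],[0,0,0]],
    [[0,0,0],[0,0,0]],
    [[0,0,0],[0,0,0]],
    [[0,0,0],[0,0,0]],
    [[0,0,0],[0,0,0]]
  ]
}}

```text
time_s: 11.12
ee_pos: [0.4728, 0.044, 0.088]
eef_rot: [[0.998, 0.065, -0.0], [0.065, -0.998, 0.0], [-0.0, -0.0, -1.0]]
wrist_force: [-0.3, -1.1, -0.9]
grip_width: 0.543
gripper_force: 61.6
```

```bash
python3 - <<'E'
from st import *
s=st();S=robot.grab_frame("side");T=robot.grab_frame("top")
go([.4739,.0439,.070])
cv2.imwrite("pics/s4.png",S["image"][:,:,::-1])
b=cv2.resize(S["image"][205:265,240:320,::-1],(800,600),interpolation=2)
cv2.imwrite("pics/a4.png",b)
print("spacer",proj(S,s["ee_pos"]-[0,0,.0165]),"screen",proj(S,[.4739,.0439,.043]))
E
```

```text
t 11.12 p [0.4728 0.044  0.088 ] F [-0.3 -1.1 -0.9] w 0.543 g 61.6 z [-0.  0. -1.] x [ 0.998  0.065 -0.   ] q6 78.0
to [0.4739, 0.0439, 0.07] total [0.0009 0.0003 0.0182] rows 1 each [0.0009 0.0003 0.0182]
spacer [275.79746409 232.13175767] screen [276.91302408 241.56616634]
```

View pics/a4.png

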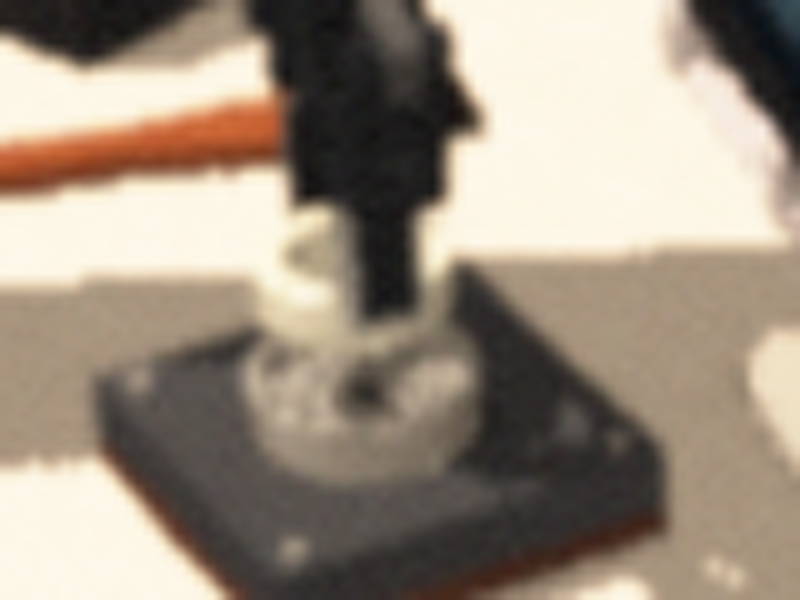

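The side view shows the screen level in the stand. The spacer (centre col 275.5) is above the screen (col 276.3), so it's aligned within about 0.5 mm.

Request:
{"name": "move_arm", "arguments": {
  "targets": [
    [[0.0004,0,0.01],[0,0,0]],
    [[0,0,0.007],[0,0,0]],
    [[0,0,0],[0,0,0]],
    [[0,0,0.002],[0,0,0]],
    [[0,0,0],[0,0,0]]
  ]
}}

```text
time_s: 11.63
ee_pos: [0.4729, 0.0447, 0.0685]
eef_rot: [[0.998, 0.066, -0.001], [0.066, -0.998, 0.0], [-0.001, -0.0, -1.0]]
wrist_force: [-0.1, -0.9, -0.3]
grip_width: 0.545
gripper_force: 61.6
```

Request:
{"name": "move_arm", "arguments": {
  "targets": [
    [[0,0,0.001],[0,0,0]],
    [[0,0,0.001],[0,0,0]],
    [[0,0,0.001],[0,0,0]],
    [[0,0,0],[0,0,0]],
    [[0,0,0],[0,0,0]]
  ]
}}

```text
time_s: 12.05
ee_pos: [0.4733, 0.0447, 0.0661]
eef_rot: [[0.998, 0.066, 0.0], [0.066, -0.998, -0.0], [0.0, 0.0, -1.0]]
wrist_force: [0.4, -0.0, -1.1]
grip_width: 0.54
gripper_force: 61.6
```

Request:
{"name": "move_arm", "arguments": {
  "targets": [
    [[0,0,0.001],[0,0,0]],
    [[0,0,0.001],[0,0,0]],
    [[0,0,0.001],[0,0,0]],
    [[0,0,0],[0,0,0]],
    [[0,0,0],[0,0,0]]
  ]
}}

```text
time_s: 12.47
ee_pos: [0.4732, 0.0447, 0.0629]
eef_rot: [[0.998, 0.066, -0.0], [0.066, -0.998, 0.0], [-0.0, -0.0, -1.0]]
wrist_force: [1.1, 0.1, 0.3]
grip_width: 0.543
gripper_force: 61.6
```

Request:
{"name": "move_arm", "arguments": {
  "targets": [
    [[0,0,0.001],[0,0,0]],
    [[0,0,0.001],[0,0,0]],
    [[0,0,0],[0,0,0]],
    [[0,0,0],[0,0,0]],
    [[0,0,0],[0,0,0]]
  ]
}}

```text
time_s: 12.88
ee_pos: [0.4733, 0.0447, 0.061]
eef_rot: [[0.998, 0.066, -0.0], [0.066, -0.998, 0.0], [-0.0, -0.0, -1.0]]
wrist_force: [0.3, 0.3, -0.0]
grip_width: 0.548
gripper_force: 61.6
```

Request:
{"name": "move_arm", "arguments": {
  "targets": [
    [[0,0,0.001],[0,0,0]],
    [[0,0,0.0005],[0,0,0]],
    [[0,0,0.0005],[0,0,0]],
    [[0,0,0],[0,0,0]],
    [[0,0,0],[0,0,0]]
  ]
}}

```text
time_s: 13.3
ee_pos: [0.4733, 0.0447, 0.0606]
eef_rot: [[0.998, 0.066, 0.001], [0.066, -0.998, -0.0], [0.001, 0.0, -1.0]]
wrist_force: [-2.0, 0.3, 14.4]
grip_width: 0.542
gripper_force: 63.1
```

Request:
{"name": "move_arm", "arguments": {
  "targets": [
    [[0,0,0.0005],[0,0,0]],
    [[0,0,0.0005],[0,0,0]],
    [[0,0,0.0005],[0,0,0]],
    [[0,0,0],[0,0,0]],
    [[0,0,0],[0,0,0]]
  ]
}}

```text
time_s: 13.72
ee_pos: [0.4733, 0.0447, 0.0604]
eef_rot: [[0.998, 0.066, 0.002], [0.066, -0.998, -0.0], [0.002, 0.001, -1.0]]
wrist_force: [-4.2, 0.4, 27.6]
grip_width: 0.545
gripper_force: 64.4
```

Request:
{"name": "move_arm", "arguments": {
  "targets": [
    [[0,0,-0.0015],[0,0,0]],
    [[0,0,-0.0015],[0,0,0]],
    [[0,0,0],[0,0,0]],
    [[0,0,0],[0,0,0]],
    [[0,0,0],[0,0,0]]
  ]
}}

```text
time_s: 14.13
ee_pos: [0.4735, 0.0447, 0.0607]
eef_rot: [[0.998, 0.066, 0.001], [0.066, -0.998, -0.0], [0.0, 0.0, -1.0]]
wrist_force: [-0.1, 0.6, 6.4]
grip_width: 0.542
gripper_force: 62.3
```

Request:
{"name": "move_arm", "arguments": {
  "targets": [
    [[0,0,0],[0,0,0]],
    [[0,0,0],[0,0,0]],
    [[0,0,0],[0,0,0]],
    [[0,0,-0.005],[0,0,0]],
    [[0,0,-0.02],[0,0,0]]
  ],
  "jaw": -1
}}

```text
time_s: 14.55
ee_pos: [0.4715, 0.0448, 0.0838]
eef_rot: [[0.998, 0.065, -0.006], [0.066, -0.998, 0.001], [-0.006, -0.001, -1.0]]
wrist_force: [-0.4, 0.4, -0.7]
grip_width: 0.997
gripper_force: 0.0
```

Request:
{"name": "move_arm", "arguments": {
  "targets": [
    [[0,0,-0.025],[0,0,0]],
    [[-0.0052,0.0355,0],[0,0,0]],
    [[-0.0052,0.0355,0],[0,0,0]],
    [[-0.0052,0.0355,0],[0,0,0]],
    [[-0.0052,0.0355,0],[0,0,0]]
  ]
}}

```text
time_s: 14.97
ee_pos: [0.4616, -0.0995, 0.111]
eef_rot: [[0.998, 0.067, 0.001], [0.067, -0.998, -0.0], [0.001, 0.0, -1.0]]
wrist_force: [0.1, -0.2, -0.6]
grip_width: 1.001
gripper_force: 0.0
```

Request:
{"name": "move_arm", "arguments": {
  "targets": [
    [[-0.0052,0.0355,0],[0,0,0]],
    [[-0.0052,0.0355,0],[0,0,0]],
    [[-0.0052,0.0355,0],[0,0,0]],
    [[-0.0052,0.0355,0],[0,0,0]],
    [[-0.0052,0.0355,0],[0,0,0]]
  ]
}}

```text
time_s: 15.38
ee_pos: [0.4469, -0.2789, 0.1106]
eef_rot: [[0.998, 0.065, -0.0], [0.065, -0.998, 0.0], [-0.0, -0.0, -1.0]]
wrist_force: [0.3, -0.3, -0.9]
grip_width: 1.0
gripper_force: 0.0
```

Request:
{"name": "move_arm", "arguments": {
  "targets": [
    [[-0.0052,0.0355,0],[0,0,0]],
    [[-0.0052,0.0355,0],[0,0,0]],
    [[0,0,0],[0,0,0]],
    [[0,0,0],[0,0,0]],
    [[0,0,0],[0,0,0]]
  ]
}}

```text
time_s: 15.8
ee_pos: [0.4411, -0.3478, 0.1103]
eef_rot: [[0.998, 0.065, -0.001], [0.065, -0.998, 0.002], [-0.001, -0.002, -1.0]]
wrist_force: [-0.1, 0.2, -1.3]
grip_width: 0.998
gripper_force: 0.0
```

```bash
python3 - <<'E'
from m import *
from st import *
s=st();S=robot.grab_frame("side");T=robot.grab_frame("top")
go([.4424,-.3485,.0365])
t=T["image"][:,:,::-1].copy();cv2.imwrite("pics/s5.png",S["image"][:,:,::-1]);cv2.imwrite("pics/t5.png",t)
b=cv2.resize(S["image"][225:265,250:310,::-1],None,fx=6.5,fy=6.5,interpolation=2)
a=cv2.resize(T["image"][245:315,260:335,::-1],None,fx=5,fy=5,interpolation=2)
a2=cv2.resize(S["image"][315:375,270:330,::-1],(260,260),interpolation=2)
h=350;b=b[:h];o=np.zeros((560,800,3),np.uint8);o[:b.shape[0],:b.shape[1]]=b;o[:350,400:775]=a;o[290:550,:260]=a2
cv2.imwrite("pics/a5.png",o)
u,e=blob(t,(276,260,312,298),lambda h:h[...,2]>135);print("spacer?",u,e,onz(T,u,.051))
E
```

```text
t 15.8 p [ 0.4411 -0.3478  0.1103] F [-0.1  0.2 -1.3] w 0.998 g 0.0 z [-0.001  0.002 -1.   ] x [ 0.998  0.065 -0.001] q6 37.0
to [0.4424, -0.3485, 0.0365] total [0.0009 0.002  0.0738] rows 3 each [0.0003 0.0007 0.0246]
spacer? [292.36606525 278.10437189] [24.26605797 25.03798103] [0.47360566 0.04859637 0.051     ]
```

View pics/a5.png

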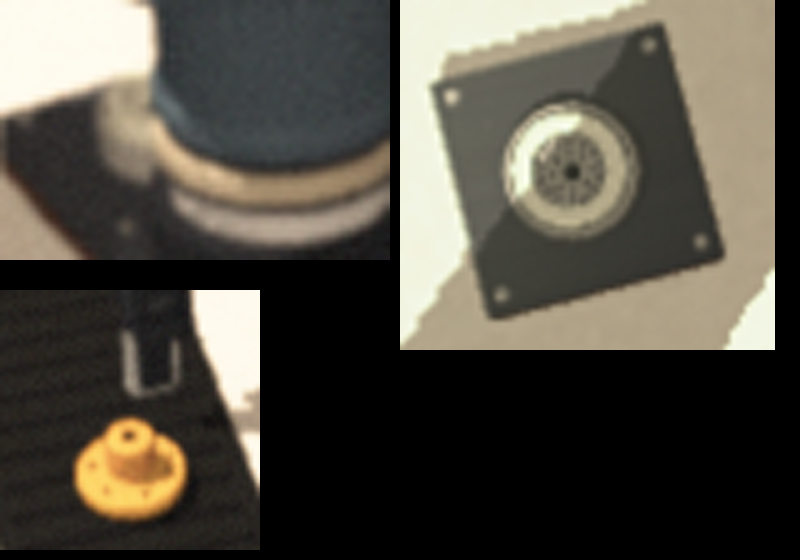

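The top view shows the spacer concentric inside the screen, which sits inside the recess. Screen centre is about 0.8 px (1.8 mm) towards +y of the stand centre, within the recess play plus reading error. The side view shows the spreader under the gripper.

Request:
{"name": "move_arm", "arguments": {
  "targets": [
    [[0.0009,0.001,0.03],[0,0,0]],
    [[0,0,0.027],[0,0,0]],
    [[0,0,0.0148],[0,0,0]],
    [[0,0,0],[0,0,0]],
    [[0,0,0],[0,0,0]]
  ]
}}

```text
time_s: 16.32
ee_pos: [0.4426, -0.3478, 0.0382]
eef_rot: [[0.998, 0.067, -0.002], [0.068, -0.998, 0.002], [-0.002, -0.002, -1.0]]
wrist_force: [-0.0, 0.4, -0.2]
grip_width: 1.001
gripper_force: 0.0
```

Request:
{"name": "move_arm", "arguments": {
  "targets": [
    [[0,0,0],[0,0,0]],
    [[0,0,0],[0,0,0]],
    [[0,0,0],[0,0,0]],
    [[0,0,0],[0,0,0]],
    [[0,0,0],[0,0,0]]
  ],
  "jaw": 1
}}

```text
time_s: 16.73
ee_pos: [0.4431, -0.35, 0.0395]
eef_rot: [[0.998, 0.066, 0.001], [0.066, -0.998, -0.001], [0.001, 0.001, -1.0]]
wrist_force: [0.1, 0.1, 0.4]
grip_width: 0.301
gripper_force: 0.0
```

Request:
{"name": "move_arm", "arguments": {
  "targets": [
    [[0,0,0],[0,0,0]],
    [[0,0,0],[0,0,0]],
    [[0,0,0],[0,0,0]],
    [[0,0,0],[0,0,0]],
    [[0,0,0],[0,0,0]]
  ]
}}

```text
time_s: 17.15
ee_pos: [0.443, -0.3499, 0.0396]
eef_rot: [[0.998, 0.066, 0.001], [0.066, -0.998, -0.001], [0.001, 0.001, -1.0]]
wrist_force: [-1.0, 0.7, 6.3]
grip_width: 0.223
gripper_force: 58.5
```

Request:
{"name": "move_arm", "arguments": {
  "targets": [
    [[0,0,-0.005],[0,0,0]],
    [[0,0,-0.015],[0,0,0]],
    [[0,0,-0.025],[0,0,0]],
    [[0,0,-0.03],[0,0,0]],
    [[0.0051,-0.0356,0],[0,0,0]]
  ]
}}

```text
time_s: 17.57
ee_pos: [0.45, -0.3233, 0.1191]
eef_rot: [[0.998, 0.061, 0.013], [0.062, -0.998, -0.016], [0.012, 0.017, -1.0]]
wrist_force: [2.7, -1.2, -2.7]
grip_width: 0.231
gripper_force: 59.0
```

Request:
{"name": "move_arm", "arguments": {
  "targets": [
    [[0.0051,-0.0356,0],[0,0,0]],
    [[0.0051,-0.0356,0],[0,0,0]],
    [[0.0051,-0.0356,0],[0,0,0]],
    [[0.0051,-0.0356,0],[0,0,0]],
    [[0.0051,-0.0356,0],[0,0,0]]
  ]
}}

```text
time_s: 17.98
ee_pos: [0.4589, -0.1329, 0.1138]
eef_rot: [[0.998, 0.065, -0.0], [0.065, -0.998, 0.0], [-0.0, -0.0, -1.0]]
wrist_force: [0.2, 0.1, -2.1]
grip_width: 0.221
gripper_force: 59.0
```

Request:
{"name": "move_arm", "arguments": {
  "targets": [
    [[0.0051,-0.0356,0],[0,0,0]],
    [[0.0051,-0.0356,0],[0,0,0]],
    [[0.0051,-0.0356,0],[0,0,0]],
    [[0.0051,-0.0356,0],[0,0,0]],
    [[0.0051,-0.0356,0],[0,0,0]]
  ]
}}

```text
time_s: 18.4
ee_pos: [0.4727, 0.0465, 0.1138]
eef_rot: [[0.998, 0.065, -0.0], [0.065, -0.998, 0.0], [-0.0, -0.0, -1.0]]
wrist_force: [0.2, 0.2, -3.1]
grip_width: 0.227
gripper_force: 59.0
```

Request:
{"name": "move_arm", "arguments": {
  "targets": [
    [[0,0,0],[0,0,0]],
    [[0,0,0],[0,0,0]],
    [[0,0,0],[0,0,0]],
    [[0,0,0],[0,0,0]],
    [[0,0,0],[0,0,0]]
  ]
}}

```text
time_s: 18.82
ee_pos: [0.4732, 0.0435, 0.1137]
eef_rot: [[0.998, 0.063, 0.0], [0.063, -0.998, -0.0], [0.0, 0.0, -1.0]]
wrist_force: [0.8, 0.1, -2.1]
grip_width: 0.227
gripper_force: 59.2
```

```bash
python3 - <<'E'
from st import *
s=st();S=robot.grab_frame("side")
go([.4735,.0445,.088])
b=cv2.resize(S["image"][200:260,240:320,::-1],(640,480),interpolation=2)
cv2.imwrite("pics/a6.png",b)
p=s["ee_pos"];print("spigot end",proj(S,p-[0,0,.035]),"flange",proj(S,p-[0,0,.025]),"ringtop",proj(S,[.4735,.0445,.051]))
E
```

```text
t 18.82 p [0.4732 0.0435 0.1137] F [ 0.8  0.1 -2.1] w 0.227 g 59.2 z [ 0. -0. -1.] x [0.998 0.063 0.   ] q6 78.0
to [0.4735, 0.0445, 0.088] total [ 0.0004 -0.001   0.0257] rows 1 each [ 0.0004 -0.001   0.0257]
spigot end [275.79445593 229.79770471] flange [275.5431605 226.4083657] ringtop [276.51916373 238.83380464]
```

View pics/a6.png

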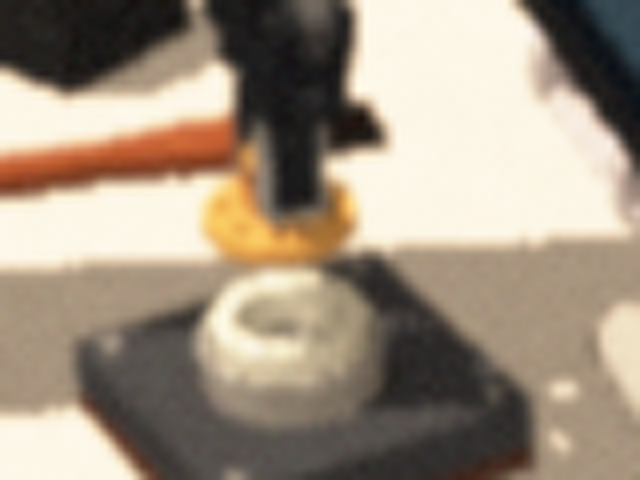

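The spreader hangs level above the ring (flange col 275.0, ring col ~275.9), matching the prediction, so I'm inserting it.

Request:
{"name": "move_arm", "arguments": {
  "targets": [
    [[0.0004,-0.001,0.014],[0,0,0]],
    [[0,0,0.011],[0,0,0]],
    [[0,0,0],[0,0,0]],
    [[0,0,0.0015],[0,0,0]],
    [[0,0,0.0015],[0,0,0]]
  ]
}}

```text
time_s: 19.28
ee_pos: [0.4737, 0.0452, 0.0859]
eef_rot: [[0.998, 0.065, 0.001], [0.065, -0.998, -0.0], [0.001, 0.0, -1.0]]
wrist_force: [0.5, 0.7, -0.9]
grip_width: 0.227
gripper_force: 59.2
```

Request:
{"name": "move_arm", "arguments": {
  "targets": [
    [[0,0,0.001],[0,0,0]],
    [[0,0,0.001],[0,0,0]],
    [[0,0,0],[0,0,0]],
    [[0,0,0],[0,0,0]],
    [[0,0,0],[0,0,0]]
  ]
}}

```text
time_s: 19.7
ee_pos: [0.4735, 0.0459, 0.0839]
eef_rot: [[0.998, 0.066, 0.0], [0.066, -0.998, -0.0], [0.0, 0.0, -1.0]]
wrist_force: [-0.1, -1.2, -1.3]
grip_width: 0.228
gripper_force: 59.2
```

Request:
{"name": "move_arm", "arguments": {
  "targets": [
    [[0,0,0.001],[0,0,0]],
    [[0,0,0.001],[0,0,0]],
    [[0,0,0],[0,0,0]],
    [[0,0,0],[0,0,0]],
    [[0,0,0],[0,0,0]]
  ]
}}

```text
time_s: 20.12
ee_pos: [0.4734, 0.0458, 0.0817]
eef_rot: [[0.998, 0.066, -0.0], [0.066, -0.998, 0.0], [-0.0, -0.0, -1.0]]
wrist_force: [0.1, -0.2, -2.8]
grip_width: 0.227
gripper_force: 59.2
```

Request:
{"name": "move_arm", "arguments": {
  "targets": [
    [[0,0,0.001],[0,0,0]],
    [[0,0,0.0005],[0,0,0]],
    [[0,0,0],[0,0,0]],
    [[0,0,0],[0,0,0]],
    [[0,0,0],[0,0,0]]
  ]
}}

```text
time_s: 20.53
ee_pos: [0.4735, 0.0458, 0.0806]
eef_rot: [[0.998, 0.066, 0.001], [0.066, -0.998, -0.0], [0.001, 0.0, -1.0]]
wrist_force: [-0.8, 1.5, 4.2]
grip_width: 0.225
gripper_force: 59.8
```

Request:
{"name": "move_arm", "arguments": {
  "targets": [
    [[0,0,0.001],[0,0,0]],
    [[0,0,0.0005],[0,0,0]],
    [[0,0,0],[0,0,0]],
    [[0,0,0],[0,0,0]],
    [[0,0,0],[0,0,0]]
  ]
}}

```text
time_s: 20.95
ee_pos: [0.4735, 0.0458, 0.0804]
eef_rot: [[0.998, 0.066, 0.001], [0.066, -0.998, -0.0], [0.001, 0.0, -1.0]]
wrist_force: [-2.3, 0.6, 18.3]
grip_width: 0.229
gripper_force: 61.4
```

The spreader is home: contact at 0.0806, expected 0.080. Next I'll release it and take the pack by the screen wall.

Request:
{"name": "move_arm", "arguments": {
  "targets": [
    [[0,0,-0.0015],[0,0,0]],
    [[0,0,0],[0,0,0]],
    [[0,0,0],[0,0,0]],
    [[0,0,0],[0,0,0]],
    [[0,0,0],[0,0,0]]
  ]
}}

```text
time_s: 21.37
ee_pos: [0.4737, 0.0458, 0.0805]
eef_rot: [[0.998, 0.066, 0.001], [0.066, -0.998, -0.0], [0.001, 0.0, -1.0]]
wrist_force: [-0.9, 0.1, 8.1]
grip_width: 0.223
gripper_force: 60.2
```

Request:
{"name": "move_arm", "arguments": {
  "targets": [
    [[0,0,0],[0,0,0]],
    [[0,0,0],[0,0,0]],
    [[0,0,0],[0,0,0]],
    [[0,0,0],[0,0,0]],
    [[0,0,0],[0,0,0]]
  ],
  "jaw": -1
}}

```text
time_s: 21.78
ee_pos: [0.4733, 0.0458, 0.0799]
eef_rot: [[0.998, 0.066, -0.0], [0.066, -0.998, 0.0], [-0.0, -0.0, -1.0]]
wrist_force: [-0.1, -0.1, -0.2]
grip_width: 0.918
gripper_force: 0.0
```

Request:
{"name": "move_arm", "arguments": {
  "targets": [
    [[0,0,-0.002],[0,0,0]],
    [[0,0,0],[0,0,0]],
    [[0,0,0],[0,0,0]],
    [[0,0,0],[0,0,0]],
    [[0,0,0],[0,0,0]]
  ]
}}

```text
time_s: 22.2
ee_pos: [0.4734, 0.0458, 0.0823]
eef_rot: [[0.998, 0.066, 0.0], [0.066, -0.998, -0.0], [0.0, 0.0, -1.0]]
wrist_force: [0.5, 0.6, 0.6]
grip_width: 0.999
gripper_force: 0.0
```

```bash
python3 - <<'E'
from m import *
from st import *
s=st();S=robot.grab_frame("side");i=S["image"][:,:,::-1].copy()
go([.4735,.0442,.0462])
# brass height check in side view
u,e=blob(i,(255,215,300,250),lambda h:(h[...,1]>110)&(h[...,2]>90)&(h[...,0]>10)&(h[...,0]<30));print("brass",u,e,"pred",proj(S,[.4735,.0445,.0545]))
E
```

```text
t 22.2 p [0.4734 0.0458 0.0823] F [0.5 0.6 0.6] w 0.999 g 0.0 z [ 0. -0. -1.] x [0.998 0.066 0.   ] q6 78.0
to [0.4735, 0.0442, 0.0462] total [0.     0.0016 0.036 ] rows 2 each [0.     0.0008 0.018 ]
brass [274.02960526 236.88780189] [15.25433254 22.93530655] pred [276.43332346 237.67524526]
```

Request:
{"name": "move_arm", "arguments": {
  "targets": [
    [[0,0.0013,0.016],[0,0,0]],
    [[0,0,0.012],[0,0,0]],
    [[0,0,0.008],[0,0,0]],
    [[0,0,0],[0,0,0]],
    [[0,0,0],[0,0,0]]
  ]
}}

```text
time_s: 22.67
ee_pos: [0.4732, 0.0446, 0.0459]
eef_rot: [[0.998, 0.066, -0.001], [0.066, -0.998, 0.0], [-0.001, -0.0, -1.0]]
wrist_force: [0.1, -1.2, -0.2]
grip_width: 1.001
gripper_force: 0.0
```

Request:
{"name": "move_arm", "arguments": {
  "targets": [
    [[0,0,0],[0,0,0]],
    [[0,0,0],[0,0,0]],
    [[0,0,0],[0,0,0]],
    [[0,0,0],[0,0,0]],
    [[0,0,0],[0,0,0]]
  ],
  "jaw": 1
}}

```text
time_s: 23.08
ee_pos: [0.4739, 0.0444, 0.0475]
eef_rot: [[0.998, 0.066, 0.002], [0.066, -0.998, -0.0], [0.002, 0.0, -1.0]]
wrist_force: [-1.4, -0.7, 6.8]
grip_width: 0.669
gripper_force: 62.8
```

Request:
{"name": "move_arm", "arguments": {
  "targets": [
    [[0,0,0],[0,0,0]],
    [[0,0,0],[0,0,0]],
    [[0,0,0],[0,0,0]],
    [[0,0,0],[0,0,0]],
    [[0,0,0],[0,0,0]]
  ]
}}

```text
time_s: 23.5
ee_pos: [0.4739, 0.0444, 0.0475]
eef_rot: [[0.998, 0.066, 0.002], [0.066, -0.998, -0.0], [0.002, 0.0, -1.0]]
wrist_force: [-0.8, -0.8, 7.0]
grip_width: 0.67
gripper_force: 62.8
```

Request:
{"name": "move_arm", "arguments": {
  "targets": [
    [[0,0,-0.002],[0,0,0]],
    [[0,0,-0.003],[0,0,0]],
    [[0,0,-0.005],[0,0,0]],
    [[0,0,-0.008],[0,0,0]],
    [[0,0,-0.01],[0,0,0]]
  ]
}}

```text
time_s: 23.92
ee_pos: [0.4729, 0.0446, 0.0745]
eef_rot: [[0.998, 0.066, -0.002], [0.066, -0.998, 0.0], [-0.002, -0.0, -1.0]]
wrist_force: [-0.5, 0.5, -2.7]
grip_width: 0.672
gripper_force: 64.6
```

Request:
{"name": "move_arm", "arguments": {
  "targets": [
    [[0,0,-0.015],[0,0,0]],
    [[0,0,-0.02],[0,0,0]],
    [[0,0,-0.02],[0,0,0]],
    [[0,0,-0.01],[0,0,0]],
    [[0,0,0],[0,0,0]]
  ]
}}

```text
time_s: 24.33
ee_pos: [0.4748, 0.0445, 0.1421]
eef_rot: [[0.998, 0.066, 0.006], [0.066, -0.998, -0.001], [0.006, 0.001, -1.0]]
wrist_force: [0.3, -0.5, -3.1]
grip_width: 0.668
gripper_force: 64.8
```

```bash
python3 - <<'E'
from m import *
from st import *
from scipy.optimize import least_squares
s=st();S=robot.grab_frame("side");T=robot.grab_frame("top");i=S["image"][:,:,::-1].copy()
cv2.imwrite("pics/s7.png",i)
p=s["ee_pos"]
u,e=blob(i,(255,185,300,240),lambda h:(h[...,1]>110)&(h[...,2]>90)&(h[...,0]>10)&(h[...,0]<30));print("brass",u,e,"pred",proj(S,p+[0,0,.007]),"face",proj(S,p-[0,0,.0225]))
q=lambda x,y:np.array((170+x*.3-.35,150+(y-333)*.3-.35)); r=lambda x,y:np.array((290+(x-400)*.3-.35,165+(y-333)*.3-.35))
obs=[(T,q(25,386),1,1),(T,q(325,367),1,-1),(T,q(51,571),-1,1),(T,q(342,551),-1,-1),(S,r(561,351),1,1),(S,r(449,437),-1,1),(S,r(521,541),-1,-1)]
def ax(a,t=.55):
    c,si=np.cos(a),np.sin(a);y=np.array([-si,c,0]);x=np.array([c*np.cos(t),si*np.cos(t),np.sin(t)]);return x,y,np.cross(x,y)
def f(v):
    x,y,n=ax(v[3]); return np.concatenate([proj(c,v[:3]+x*a*.0675+y*b*.1025)-u for c,u,a,b in obs])
R=least_squares(f,[.665,.207,.058,.065]);v=R.x;print(v,np.degrees(v[3]),R.fun.reshape(-1,2).round(1).tolist())
x,y,n=ax(v[3]);o,d=ray(T,q(170,385));c=v[:3];L=o+d*(n@(c-o))/(n@d);print("lens ray",L,"in tablet",x@(L-c),y@(L-c),"n",n)
L2=c+x*.0635;print("lens model",L2)
for l in(L,L2):print("TCP goal",l+.1725*n)
E
```

```text
t 24.33 p [0.4748 0.0445 0.1421] F [ 0.3 -0.5 -3.1] w 0.668 g 64.8 z [ 0.006 -0.001 -1.   ] x [0.998 0.066 0.006] q6 78.0
brass [268.19081889 203.35634433] [12.01328373 15.2242527 ] pred [274.55796171 205.11870174] face [275.32115507 215.50511986]
[0.66906177 0.20586775 0.05838131 0.07238881] 4.147573242254464 [[-0.9, -1.0], [0.4, -1.1], [-0.0, 0.1], [0.2, 0.9], [0.5, -1.2], [-1.5, 0.3], [-0.2, 1.9]]
lens ray [0.71926877 0.21273256 0.08938727] in tablet 0.05932029251918772 0.003215573051533925 n [-0.52131835 -0.03780367  0.85252452]
lens model [0.7230553  0.20978312 0.09157195]
TCP goal [0.62934135 0.20621142 0.23644775]
TCP goal [0.63312789 0.20326199 0.23863243]
```

Request:
{"name": "move_arm", "arguments": {
  "targets": [
    [[0.008,-0.007,-0.009],[0,0,-0.006]],
    [[0.0166,-0.015,-0.0096],[0,0,0]],
    [[0.0166,-0.015,-0.0096],[0,0,0]],
    [[0.0166,-0.015,-0.0096],[0,0,0]],
    [[0.0166,-0.015,-0.0096],[0,0,0]]
  ]
}}

```text
time_s: 24.85
ee_pos: [0.5424, 0.1173, 0.1857]
eef_rot: [[0.997, 0.071, -0.003], [0.071, -0.997, -0.0], [-0.003, -0.0, -1.0]]
wrist_force: [0.0, -0.1, -4.3]
grip_width: 0.668
gripper_force: 65.0
```

Request:
{"name": "move_arm", "arguments": {
  "targets": [
    [[0.0166,-0.015,-0.0096],[0,0,0]],
    [[0.0166,-0.015,-0.0096],[0,0,0]],
    [[0.0166,-0.015,-0.0096],[0,0,0]],
    [[0.0166,-0.015,-0.0096],[0,0,0]],
    [[0.0166,-0.015,-0.0096],[0,0,0]]
  ]
}}

```text
time_s: 25.27
ee_pos: [0.6197, 0.1981, 0.2329]
eef_rot: [[0.997, 0.072, -0.004], [0.072, -0.997, -0.001], [-0.004, 0.0, -1.0]]
wrist_force: [-0.8, 0.3, -3.4]
grip_width: 0.667
gripper_force: 65.0
```

Request:
{"name": "move_arm", "arguments": {
  "targets": [
    [[0.008,-0.008,0],[0,0,0]],
    [[0,0,0],[0,0.02,0]],
    [[0,0,0],[0,0.05,0]],
    [[0,0,0],[0,0.05,0]],
    [[0,0,0],[0,0.05,0]]
  ]
}}

```text
time_s: 25.68
ee_pos: [0.6264, 0.2059, 0.2321]
eef_rot: [[0.983, 0.072, 0.166], [0.071, -0.997, 0.012], [0.167, 0.0, -0.986]]
wrist_force: [-0.5, 1.0, -3.1]
grip_width: 0.675
gripper_force: 65.0
```

Request:
{"name": "move_arm", "arguments": {
  "targets": [
    [[0,0,0],[0,0.05,0]],
    [[0,0,0],[0,0.05,0]],
    [[0,0,0],[0,0.05,0]],
    [[0,0,0],[0,0.05,0]],
    [[0,0,0],[0,0.05,0]]
  ]
}}

```text
time_s: 26.1
ee_pos: [0.6259, 0.2056, 0.2322]
eef_rot: [[0.912, 0.072, 0.404], [0.066, -0.997, 0.029], [0.405, 0.0, -0.914]]
wrist_force: [-0.1, 0.1, -3.6]
grip_width: 0.671
gripper_force: 65.1
```

Request:
{"name": "move_arm", "arguments": {
  "targets": [
    [[0,0,0],[0,0.05,0]],
    [[0,0,0],[0,0.05,0]],
    [[0,0,0],[0,0.03,0]],
    [[0,0,0],[0,0,0]],
    [[0,0,0],[0,0,0]]
  ]
}}

```text
time_s: 26.52
ee_pos: [0.6261, 0.2057, 0.2324]
eef_rot: [[0.853, 0.072, 0.517], [0.062, -0.997, 0.037], [0.518, 0.001, -0.855]]
wrist_force: [0.7, 0.0, -3.5]
grip_width: 0.67
gripper_force: 65.1
```

```bash
python3 - <<'E'
from st import *
s=st();go([.631,.205,.2375],1)
n=np.array([-.5213,-.0378,.8525]);print("tilt err deg",np.degrees(np.arccos(-s["eef_rot"][:,2]@n)), "err vec tool",s["eef_rot"].T@np.cross(s["eef_rot"][:,2],-n))
S=robot.grab_frame("side");T=robot.grab_frame("top")
cv2.imwrite("pics/s8.png",S["image"][:,:,::-1]);cv2.imwrite("pics/t8.png",T["image"][:,:,::-1])
p=s["ee_pos"]+.0225*s["eef_rot"][:,2];u=proj(S,p);v=proj(T,p);print("face",p,u,v)
a=cv2.resize(S["image"][120:220,270:370,::-1],(500,500),interpolation=2)
b=cv2.resize(T["image"][120:240,160:280,::-1],(300,300),interpolation=2)
o=np.zeros((500,800,3),np.uint8);o[:,:500]=a;o[:300,500:]=b;cv2.imwrite("pics/a8.png",o)
E
```

```text
t 26.52 p [0.6261 0.2057 0.2324] F [ 0.7  0.  -3.5] w 0.67 g 65.1 z [ 0.517  0.037 -0.855] x [0.853 0.062 0.518] q6 102.0
to [0.631, 0.205, 0.2375] total [ 0.0068  0.001  -0.0018] rows 1 each [ 0.0068  0.001  -0.0018]
tilt err deg 0.5570011819022308 err vec tool [ 8.01793722e-04  5.71330032e-03 -1.31918493e-18]
face [0.63769415 0.20651407 0.21317848] [320.64909685 148.21530677] [209.60152417 185.86205053]
```

View pics/a8.png

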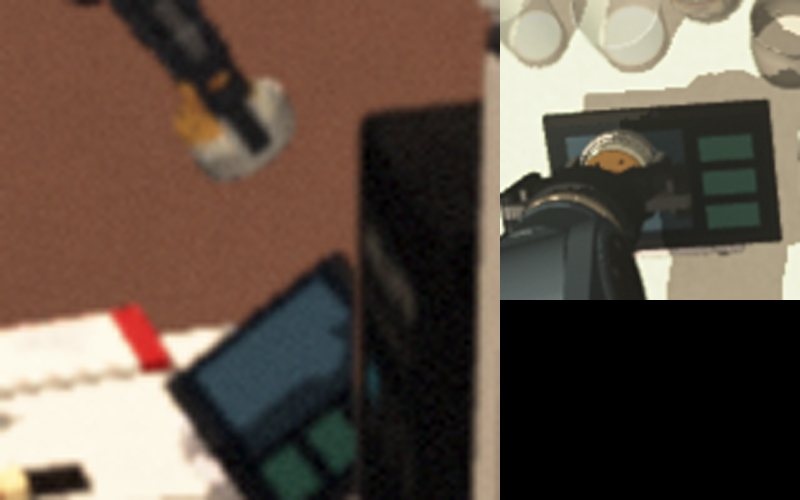

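The side view shows the pack held together (brass, ring and screen) with its face turned towards the tablet. The grey screen spans crop x 188–293 and y 78–182. I'll correct the remaining offset and check squareness against projected rims.

Request:
{"name": "move_arm", "arguments": {
  "targets": [
    [[0.003,0.0005,-0.001],[0,0.003,0]],
    [[0.0038,0.0005,-0.0008],[0,0.0025,0]],
    [[0,0,0],[0,0,0]],
    [[0,0,0],[0,0,0]],
    [[0,0,0],[0,0,0]]
  ]
}}

```text
time_s: 27.03
ee_pos: [0.6327, 0.2052, 0.2399]
eef_rot: [[0.847, 0.072, 0.526], [0.061, -0.997, 0.038], [0.527, 0.0, -0.85]]
wrist_force: [-1.2, 0.4, -3.3]
grip_width: 0.67
gripper_force: 65.1
```

Request:
{"name": "move_arm", "arguments": {
  "targets": [
    [[0,0,0],[0,0,0]],
    [[0,0,0],[0,0,0]],
    [[0,0,0],[0,0,0]],
    [[0,0,0],[0,0,0]],
    [[0,0,0],[0,0,0]]
  ]
}}

```text
time_s: 27.45
ee_pos: [0.6326, 0.2053, 0.2397]
eef_rot: [[0.847, 0.072, 0.526], [0.061, -0.997, 0.038], [0.527, 0.0, -0.85]]
wrist_force: [0.4, 0.4, -3.0]
grip_width: 0.669
gripper_force: 65.1
```

```bash
python3 - <<'E'
from st import *
s=st();go([.631,.205,.2375],1)
S=robot.grab_frame("side");i=S["image"]
R=s["eef_rot"];p=s["ee_pos"]
h=cv2.cvtColor(cv2.resize(i[120:180,270:370],None,fx=4,fy=4,interpolation=2),cv2.COLOR_RGB2HSV).astype(int)
m=((h[...,1]<60)&(h[...,2]>85)).astype(np.uint8);m[:,260:]=0
m=cv2.morphologyEx(m,cv2.MORPH_OPEN,np.ones((5,5),np.uint8))
c=np.vstack([k for k in cv2.findContours(m,0,1)[0] if cv2.contourArea(k)>80])[:,0]
a=np.linspace(0,6.283,60)
th=np.radians(np.arange(0,360,30));D=np.c_[np.cos(th),np.sin(th)]
obs=(c/4+[270,120]);print("obs extents",(obs@D.T).max(0).round(1))
for al in(-8,-4,0,4,8):
    r=np.radians(al);Q=R@cv2.Rodrigues(np.array([0.,r,0]))[0]
    pts=np.array([proj(S,p+R@[0,0,.0145]+Q@[w*np.cos(t),w*np.sin(t),z]) for z,w in((.008,.03),(-.010,.0305)) for t in a])
    e=(pts@D.T).max(0);d=(obs@D.T).max(0)-e;print(al,d.round(1), round(float(np.std(d)),2))
E
```

```text
t 27.45 p [0.6326 0.2053 0.2397] F [ 0.4  0.4 -3. ] w 0.669 g 65.1 z [ 0.526  0.038 -0.85 ] x [0.847 0.061 0.527] q6 102.0
to [0.631, 0.205, 0.2375] total [-0.0025  0.0002  0.001 ] rows 1 each [-0.0025  0.0002  0.001 ]
obs extents [ 330.5  357.5  292.1  151.8  -26.4 -196.6 -314.  -346.8 -281.1 -138.3
   44.3  216.1]
-8 [-2.4 -2.4 -0.8 -0.9 -1.1 -1.  -4.4 -7.  -4.9 -5.  -4.2 -2.3] 1.94
-4 [-2.3 -2.1 -0.8 -1.3 -1.2 -1.2 -4.2 -6.7 -4.9 -5.3 -4.4 -2. ] 1.89
0 [-2.1 -1.7 -0.9 -1.7 -1.3 -1.4 -4.1 -6.4 -5.1 -5.7 -4.4 -2. ] 1.85
4 [-1.9 -1.4 -1.1 -2.  -1.4 -1.6 -3.9 -6.1 -5.2 -6.  -4.5 -2.2] 1.83
8 [-1.6 -1.2 -1.4 -2.3 -1.4 -1.7 -3.6 -5.8 -5.5 -6.3 -4.4 -2.2] 1.85
```

```bash
python3 -c "
from cell import robot
print(robot.finish_job())"
```

```text
the job is handed in; nothing more can be done
None
```

I handed the job in at about 27 s with the complete pack held still by the screen's wall, its face about 15 cm from the tablet camera, within about 3 mm of the planned spot; squareness (within about 1°) comes from the arm's pose only, as the camera check couldn't confirm it.

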